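# Flip the status flag of the finished weld plate

## Robot

A 7-joint arm with a two-finger parallel gripper is mounted at the origin on a cart in front of the work surface, level with it; the furniture and walls round the work are solid. World frame = base frame: x ahead of the robot, y to its left, z up, the work surface at z = 0. Lengths are in m, angles in degrees, forces in N, time in s.
With the tool pointing down it reaches from about 0.425 to 0.975 m from the base axis. Payload 16.7 kg.
Tool frame: the origin (TCP) lies between the finger pads; the fingertips stand 11 mm ahead of it and the grasp point (between the pads) lies 8 mm behind it; z points along the fingers, y is the line along which they close (so a half turn about z gives the same grasp; the last joint's range is limited). The gripper opens to 85 mm and grips with 20 to 120 N. Pads are 22 mm wide; open, the fingers measure 114 mm over their backs; the gripper's body (76 mm by 85 mm) begins 54 mm behind the grasp point. The pads swing forward as they close: fully open they stand 13 mm farther back than shut.
Start: joints at [-77.894, 24.414, 4.234, 92.017, -1.954, 63.644, -3.845], TCP at [0.238, 0.631, 0.218] pointing down, gripper open.
Joint ranges: [-163.25, 163.25], [-28.42, 122.38], [-70.27, 78.77], [12.13, 141.07], [-58.53, 238.53], [9.26, 117.41], [-156.51, 156.51]. Speed limits (degrees/s): [108.29, 108.29, 136.94, 136.94, 172.46, 172.46, 172.46].

## Interface

Orientations are given as a 3x3 rotation matrix whose columns are the frame's x, y, z axes.
In Python, from rig import sense, get_image, job gives the robot as it stands.
- The arm moves only by the tool carry_out, never from a script. Its argument "moves" is a list of rows, each a list of 5 numbers: the shift along the world's x, y, z scaled (see below), then the turn about the world's z scaled (see below), then the closure, from 0 (fully open) to 1 (shut). In form: [[tx, ty, tz, turn, fingers], ...]. A call has 1 to 8 rows; each row is the pose to reach, as a shift and turn from the pose commanded when the call began, turning the shorter way round; what a row does not reach only later rows make up. The controller multiplies each number of a shift by 0.15 m and each number of a turn by pi rad. A row lasts 1/12 s, in which the tool goes at most 41.7 mm and 7.16 degrees, less where a joint would pass 70% of its speed; a pose out of reach is approached as far as the arm can. A call with a number of a shift or a turn outside -1 to 1 is refused whole. A call with a gripper value outside its range is refused whole. The fingers move at their own pace and stop on an object; "newtons" is the grip in N (left out, the last holds). Time passes only in rows, so rows that repeat a pose let the fingers close. It gives the time, the measured TCP pose, the force, the opening and the grip force at its end, in the units of the state.
- sense(): the state, without advancing time (a new reading comes with each control period).
- get_image(name): name is "scene" or "top" or "wrist"; returns a dict with "color" (400x640x3 uint8, red, green, blue), "fov_y" (degrees; the focal length in pixels is half the picture's height over the tangent of half this angle, whatever the lens; pixels are square), "cx", "cy" (the principal point, pixels), "R" (3x3) and "t" (3): a world point X has camera coordinates R X + t; the wrist camera has in their place "T_tool_cam" (4x4, takes a point from camera to tool coordinates, whose origin is the TCP and whose axes are the flange's). Camera axes: x right, y down, z forward; pixel columns grow to the right and rows downward; lengths in m; the calibration is good to about 2 mm. A picture is of the moment at which its call begins: read the wrist's pose just before it. There is no depth.
- job.close_job(): hands the job in; it is judged then, once.
The state is a dict: "clock": time; "joints": joint angles; "joint_vel": joint speeds; "joint_efforts": joint torques, N m; "tool_pos": TCP position; "eef_rot": TCP orientation; "ft_force": force on the tool from outside, world axes, zero at the start; "torque": the same for the moment, N m; "finger_gap": finger opening in m; "grip_force": force on a finger pad.
Only numpy, scipy, OpenCV 4.12 (cv2) and the standard library are available. Lean on these libraries where they do the work, as an engineer would, in place of code of your own. Each camera call takes 0.05 s, during which the arm holds its last target. There are 200 camera calls.

## Task

The practice plate with the weld bead is finished: on the stand whose front tray holds that plate, flip the hinged status flag up and over its pivot to the rear, pushing with the fingertips, and press it down flat on its rear rest, so that its other face, the one with the raised ring, shows on top. Only push and press: never take the flag between the fingers. Leave the other stand's flag, the parts on both trays and the loose tools as they are.

Things in the scene. Friction and masses are not known exactly. Their poses are not given: they have to be found in the camera images.
- plate_flag (a joint): hinge of the flag to be flipped, rad: 0 = level on the front rest; 1.57 = upright; 3.14 = level on the rear rest, other face up; stops at 0 and 3.14, starts between 0 and 0.25. Stiff: the flag stays where it is left and does not fall by itself (0.02 to 0.1 N m turns it).
- plate_stand_pivot (a point): middle of the horizontal pivot axis on the stand that has the test plate, 75 mm above the table. Axes: x from the front tray (robot side) to the rear, y along the pivot, z up.
- plate_flag_mid (a point): middle of the flag; axes turn with it, equal to the stand's at joint 0. Steel plate 6 mm thick, mid-plane through the pivot: the flag reaches 70 mm from the pivot, 44 wide; a tail 30 wide reaches 38 mm to the other side (to the rear at joint 0; free space below it: pressing it down raises the flag). Ribs on the face that starts on top, a ring below. Flipped, its top is 3 mm above the pivot.
- plate_stand: the stand whose front tray holds the test plate, fixed to the table; origin at table level below the pivot, axes as for the pivot. Steel base 238 x 66 x 8 mm (160 mm in front of the pivot, 78 behind), two grey cheeks at y = +-28 mm, 22 mm long, up to 86 mm above the table; rests: thin posts 62 mm in front of and behind the pivot, at y = +-17 mm.
- test_plate: dark practice plate with a weld bead, 70 x 60 x 12 mm, loose, lying on the front tray of its stand; origin in the middle of its underside. It marks the stand whose flag is to be flipped; leave it lying.
- bolt_flag (a joint): hinge of the same flag on the other stand, same meaning; it must stay as it is
- bolt_flag_mid (a point): middle of the other stand's flag, same flag as above
- bolt_stand_pivot (a point): middle of the pivot axis of the other stand (same stand, its tray holds the hex bolt); axes as for the first stand
- bolt_stand: the other stand, same shape, fixed to the table; origin at table level below its pivot
- hex_bolt: steel hex bolt, 66 mm long, head 22 mm across, loose, lying on the front tray of the other stand; origin in the middle of its underside
- marker: paint marker, 17 x 123 mm, loose on the table behind the stands; bystander
- soapstone: white soapstone stick, 12 x 105 x 9 mm, loose on the table; bystander

How it is judged (in metres and radians):
On the way, in this order (a step that is already met when the one before it is completed fails the run):
1. the flag of the plate's stand has been pushed up and past upright (value of joint plate_flag above 1.65 rad), for 0.02 s.
2. it lies flat on the rear rest (value of joint plate_flag above 3.03 rad), for 0.1 s.
At the end, for the whole second after the job is handed in: the flag of the stand with the test plate lies on its rear rest, ring face up, within 0.11 rad (6 degrees) of flat and at rest; the other stand's flag is within 10 mm, and the test plate, bolt, marker and soapstone within 20 mm, of where they started (value of joint plate_flag above 3.03 rad and velocity of joint plate_flag below 0.05 rad/s and distance of bolt_flag_mid from where it was at the start of the episode below 0.01 m and distance of each of test_plate, hex_bolt, marker, soapstone from where it was at the start of the episode below 0.02 m); the robot touches nothing.
It fails at once if the flag or its tail is taken between the fingers (x of the grasp point in the frame of plate_flag_mid between -0.038 and 0.072 m and y of the grasp point in the frame of plate_flag_mid between -0.024 and 0.024 m and z of the grasp point in the frame of plate_flag_mid between -0.0055 and 0.0055 m).
It fails at once if the other stand's flag is moved by more than 10 mm (not (distance of bolt_flag_mid from where it was at the start of the episode below 0.01 m)).
It fails at once if the test plate, the bolt, the marker or the soapstone is lifted by more than 10 mm or moved by more than 20 mm (not (distance of test_plate from where it was at the start of the episode below 0.02 m) or not (distance of hex_bolt from where it was at the start of the episode below 0.02 m) or not (distance of marker from where it was at the start of the episode below 0.02 m) or not (distance of soapstone from where it was at the start of the episode below 0.02 m) or height (world z) of any of test_plate, hex_bolt above 0.018 m or height (world z) of any of marker, soapstone above 0.01 m).
It also fails if it takes over 45 s, if anything falls off the work surface, if the arm or the gripper's body presses on something with over 40 N, if the wrist force passes 120 N, or if a joint passes its speed limit or range.

## Working session

There is one attempt and no reset: what is moved stays moved. The work goes in short steps, Python scripts to look and compute and a tool call to move; the robot and the scene stay as the last step left them, time stands still between calls to the robot, and variables do not carry over. Pictures are saved under pics/ and viewed, at most 11 in all, crops included, and the job is handed in when it is done.

Besides the shell and the picture viewer there is one more tool, called in YAML: its name, and indented under it one key for each argument. carry_out: Moves the arm, as the interface text tells. Its arguments: {"type":"object","properties":{"moves":{"type":"array","items":{"type":"array","items":{"type":"number"}}},"newtons":{"type":"number"}},"required":["moves"]}

```bash
mkdir -p pics
python3 - <<'E'
from rig import sense,get_image
import cv2
s=sense();print(s)
for n in("scene","top"):
    d=get_image(n);cv2.imwrite(f"pics/{n}0.png",d["color"][:,:,::-1]);print(n,{k:v for k,v in d.items() if k!="color"})
E
```

```text
{'clock': 0.0, 'joints': array([-77.89489478,  24.44780461,   4.23020586,  92.05285749,
        -1.95484477,  63.64433975,  -3.84559048]), 'joint_vel': array([-0.03083676, -0.08224944, -0.05953018, -0.12668832, -0.01044855,
        0.00972766,  0.05380706]), 'joint_efforts': array([ 4.98765748e-04, -9.49819350e+01,  3.76160190e+00, -4.63523662e+01,
        1.93989056e-02,  1.00576875e-02, -9.38969742e-05]), 'tool_pos': array([0.23813222, 0.63113453, 0.21732677]), 'eef_rot': array([[-9.35609598e-01,  3.53036162e-01, -3.86056225e-04],
       [ 3.53036367e-01,  9.35608815e-01, -1.21225893e-03],
       [-6.67736335e-05, -1.27049298e-03, -9.99999191e-01]]), 'ft_force': array([-0.1915448 , -0.79783825, -0.60109831]), 'torque': array([ 0.03521667, -0.00773527,  0.0188861 ]), 'grip_force': 0.0, 'finger_gap': 0.08548389438570186}
scene {'fov_y': 52.69344522798305, 'cx': 320.16331872369767, 'cy': 198.81487795072962, 'R': array([[-0.72257211, -0.69128101, -0.00448513],
       [-0.43902674,  0.46389179, -0.76945431],
       [ 0.53398977, -0.55401713, -0.63868611]]), 't': array([0.39983814, 0.31729116, 0.59674475])}
top {'fov_y': 45.65671437372793, 'cx': 313.98013751072824, 'cy': 198.67896413212782, 'R': array([[ 0.02420314, -0.99969709,  0.00446604],
       [-0.99719254, -0.02445867, -0.07077294],
       [ 0.07086073, -0.00274058, -0.99748245]]), 't': array([-0.02899464,  0.5529516 ,  0.97634019])}
```

View pics/scene0.png

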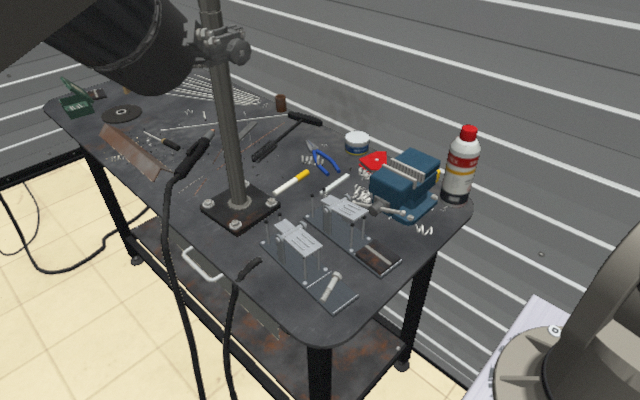

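View pics/top0.png

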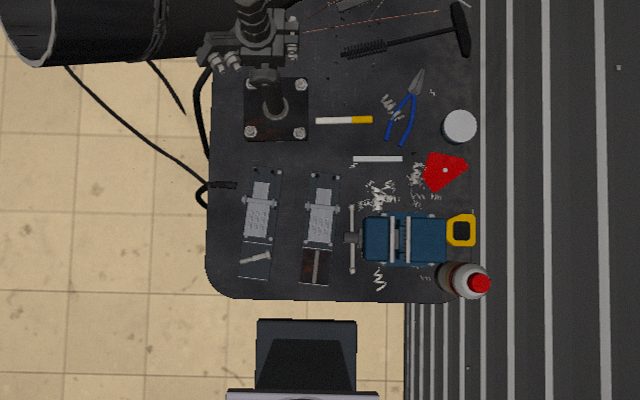

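The top view shows the bolt's stand at about (262,220) and the plate's stand at about (321,225). The marker is at (345,120), the soapstone at (378,159), and a vise to the right at (405,238). I'll enlarge the stands to get exact pixels.

Run:
```python
import cv2
a=cv2.imread("pics/top0.png")[155:295,225:365];cv2.imwrite("pics/c1.png",cv2.resize(a,None,fx=4.2,fy=4.2,interpolation=cv2.INTER_CUBIC))
a=cv2.imread("pics/scene0.png")[160:320,240:440];cv2.imwrite("pics/c2.png",cv2.resize(a,None,fx=3.7,fy=3.7,interpolation=cv2.INTER_CUBIC))
```

```text
(no output)
```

View pics/c1.png

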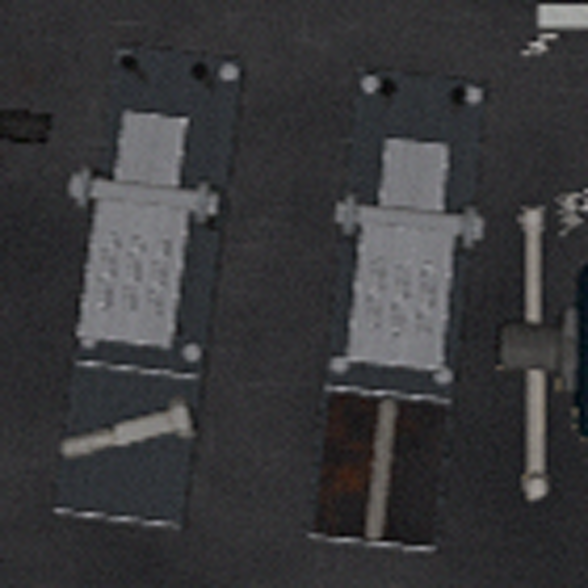

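View pics/c2.png

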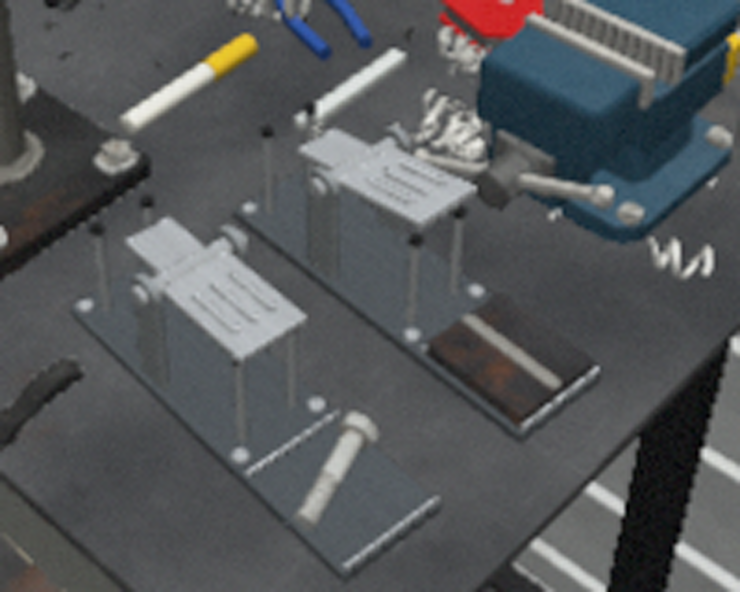

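In the enlarged views the plate's stand has pivot ends at c1 (347,215) and (472,228), and base front corners at (310,536) and (435,548). Its flag rests slightly raised on the front rest with the ribs up. Next I'll fit the stand pose and flag angle using both cameras.

```bash
cat > fit.py <<'E'
import numpy as np
from rig import get_image
from scipy.optimize import least_squares
cams={n:get_image(n) for n in("top","scene")}
def proj(n,X):
    d=cams[n];c=X@d["R"].T+d["t"];f=200/np.tan(np.radians(d["fov_y"]/2))
    return c[:,:2]/c[:,2:]*f+[d["cx"],d["cy"]]
def fl(th,x,y,z=.003):
    return [x*np.cos(th)-z*np.sin(th),y,.075+x*np.sin(th)+z*np.cos(th)]
def w(p,L):
    c,s=np.cos(p[2]),np.sin(p[2]);L=np.array(L,float)
    return np.c_[p[0]+c*L[:,0]-s*L[:,1],p[1]+s*L[:,0]+c*L[:,1],L[:,2]]
def pts(p):
    # joint + raises front end: front is -x
    g=lambda x,y:(lambda q:[-q[0],q[1],q[2]])(fl(p[3],x,y))
    return [[-.16,.033,.008],[-.16,-.033,.008],g(.07,.022),g(.07,-.022),g(-.038,.015),g(-.038,-.015)]
T=np.array([[310,536],[435,548],[345,364],[445,370],[383,140],[448,146]])
S=np.array([[520,437],[600,375],[410,224],[476,187],[300,146],[337,128]])
T=(T+.5)/4.2-.5+[225,155];S=(S+.5)/3.7-.5+[240,160]
T2=(np.array([[409.5,221.5]])+.5)/4.2-.5+[225,155]
def res(p):
    X=w(p,pts(p));return np.r_[(proj("top",X)-T).ravel(),(proj("scene",X)-S).ravel(),(proj("top",w(p,[[0,0,.075]]))-T2).ravel()]
if __name__=="__main__":
    r=least_squares(res,[.55,0,0,.1],loss="soft_l1");print(r.x,np.degrees(r.x[2:]));print(res(r.x).reshape(-1,2).round(1))
E
python3 fit.py
```

```text
[ 0.53338222 -0.03143281 -0.08917872  0.17156462] [-5.10956452  9.82992864]
[[-1.4  0.5]
 [ 0.1  1.3]
 [ 0.1 -0.9]
 [-1.2  0.3]
 [ 0.7 -0.6]
 [ 0.2 -0.3]
 [ 0.  -0.2]
 [ 0.5 -0.4]
 [ 2.5 -0.2]
 [ 0.3 -0. ]
 [-0.8  0.5]
 [-0.4 -0.4]
 [-0.2 -0.3]]
```

Fit: pivot at (0.533, -0.031), yaw -5.1°, flag raised about 0.17 rad.

Plan, with the fingers shut:
1. Press the tail down to raise the flag.
2. Push the flag over from the front.
3. Press it flat on the rear rest.

First I'll move the arm towards the stand.

carry_out:
  moves:
    - [0.4,-0.9,0.2,0.087,1]
    - [0.4,-0.9,0.2,0.087,1]
    - [0.4,-0.9,0.2,0.087,1]
    - [0.4,-0.9,0.2,0.087,1]
    - [0.4,-0.9,0.2,0.087,1]
    - [0.4,-0.9,0.2,0.087,1]
  newtons: 20

```text
clock: 0.7
tool_pos: [0.2994, 0.4954, 0.2488]
eef_rot: [[-0.996, 0.09, 0.001], [0.09, 0.996, 0.001], [-0.0, 0.001, -1.0]]
ft_force: [-0.1, 1.2, -0.0]
finger_gap: 0.012
grip_force: 0.0
```

carry_out:
  moves:
    - [0.4,-0.9,0,0,1]
    - [0.4,-0.9,0,0,1]
    - [0.4,-0.9,0,0,1]
    - [0.4,-0.9,0,0,1]
    - [0.4,-0.9,0,0,1]
    - [0.4,-0.9,0,0,1]

```text
clock: 1.2
tool_pos: [0.3585, 0.3614, 0.248]
eef_rot: [[-0.996, 0.089, -0.0], [0.089, 0.996, 0.0], [0.0, 0.0, -1.0]]
ft_force: [0.0, 1.1, 0.9]
finger_gap: 0.0003
grip_force: 0.0
```

carry_out:
  moves:
    - [0.4,-0.9,0,0,1]
    - [0.4,-0.9,0,0,1]
    - [0.4,-0.9,0,0,1]
    - [0.4,-0.9,0,0,1]
    - [0.4,-0.9,0,0,1]
    - [0.4,-0.9,0,0,1]

```text
clock: 1.7
tool_pos: [0.4185, 0.2272, 0.2479]
eef_rot: [[-0.996, 0.088, -0.0], [0.088, 0.996, 0.0], [0.0, 0.0, -1.0]]
ft_force: [0.4, 0.9, 0.8]
finger_gap: 0.0002
grip_force: 0.0
```

carry_out:
  moves:
    - [0.4,-0.9,0,0,1]
    - [0.4,-0.9,0,0,1]
    - [0.4,-0.9,0,0,1]
    - [0.4,-0.9,0,0,1]
    - [0.4,-0.9,0,0,1]
    - [0.4,-0.9,0,0,1]
    - [0.4,-0.9,0,0,1]

```text
clock: 2.28
tool_pos: [0.4781, 0.0938, 0.2477]
eef_rot: [[-0.996, 0.085, -0.0], [0.085, 0.996, -0.0], [0.0, -0.0, -1.0]]
ft_force: [0.1, 0.5, 0.9]
finger_gap: 0.0002
grip_force: 0.0
```

carry_out:
  moves:
    - [0.57,-0.85,0,0,1]
    - [0.57,-0.85,0,0,1]
    - [0.57,-0.85,0,0,1]
    - [0.57,-0.85,0,0,1]
    - [0.57,-0.85,-0.8,0,1]
    - [0.57,-0.85,-0.8,0,1]
    - [0.57,-0.85,-0.8,0,1]
    - [0.57,-0.85,-0.8,0,1]

```text
clock: 2.95
tool_pos: [0.5602, -0.0334, 0.1217]
eef_rot: [[-0.996, 0.084, -0.01], [0.084, 0.996, -0.001], [0.009, -0.002, -1.0]]
ft_force: [-2.1, 0.0, -0.9]
finger_gap: 0.0003
grip_force: 0.0
```

Run:
```python
from rig import sense,get_image
import cv2,numpy as np
print(sense()["tool_pos"])
o=[]
a=get_image("scene")["color"][120:320,250:430,::-1];b=get_image("top")["color"][135:305,235:385,::-1]
o=[cv2.resize(x,(400,int(x.shape[0]*400/x.shape[1]))) [:444] for x in(a,b)]
cv2.imwrite("pics/d1.png",np.hstack(o))
```

```text
[ 0.56017165 -0.03337459  0.1216667 ]
```

View pics/d1.png

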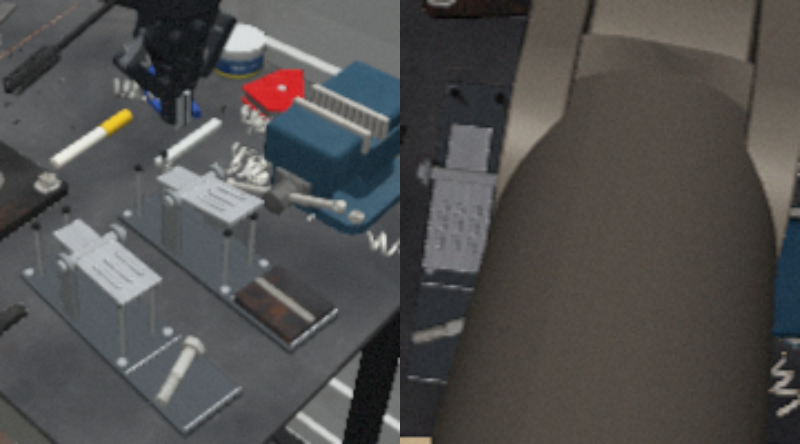

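The shut fingertips are at d1 (183,124), right above the tail at (180,178). The top view is blocked by the arm. I'll check the tip against its projection.

Run:
```python
from fit import *
from rig import sense
t=sense()["tool_pos"];print(t)
print((proj("scene",np.array([t-[0,0,.011],[.563,-.034,.07]]))-[250,120])*400/180)
```

```text
[ 0.56521436 -0.03502429  0.13020563]
[[172.02304106 133.75667168]
 [172.6203812  175.64357904]]
```

carry_out:
  moves:
    - [0,0,-0.2,0,1]
    - [0,0,-0.2,0,1]
    - [0,0,-0.2,0,1]

```text
clock: 3.4
tool_pos: [0.564, -0.0356, 0.0992]
eef_rot: [[-0.996, 0.087, 0.0], [0.087, 0.996, 0.0], [-0.0, 0.0, -1.0]]
ft_force: [-0.5, -0.4, -0.7]
finger_gap: 0.0
grip_force: 0.0
```

Run:
```python
from fit import *
from rig import sense
import cv2
t=sense()["tool_pos"];print(t)
a=np.ascontiguousarray(get_image("scene")["color"][140:240,290:410,::-1]);a=cv2.resize(a,None,fx=6,fy=6,interpolation=cv2.INTER_CUBIC)
for q in proj("scene",np.array([t-[0,0,.011],t-[0,0,.03],t+[.011,.014,-.011],t+[-.011,.014,-.011],t+[-.011,-.014,-.011]])): cv2.circle(a,tuple(int(v) for v in (q-[290,140])*6+2),3,(0,0,255),-1)
cv2.imwrite("pics/d2.png",a)
```

```text
[ 0.56470704 -0.0358718   0.09996507]
```

View pics/d2.png

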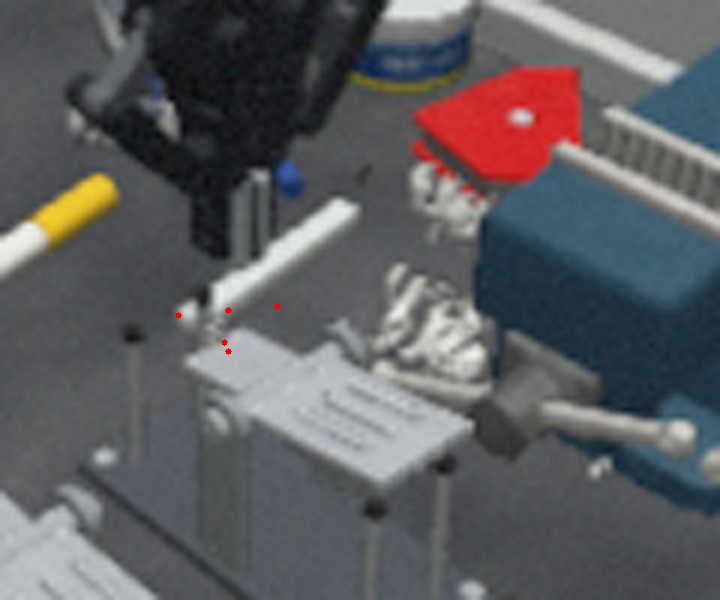

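The scene view shows the fingertips at about (250,265) in d2, while I predicted about (250,325). Before pressing, I'll check this with the wrist camera.

Run:
```python
from fit import *
from rig import sense
import cv2
p=np.array([0.5334,-.0314,-.0892,.1716])
s=sense();d=get_image("wrist");T=d["T_tool_cam"];print(T.round(3),d["fov_y"],d["cx"],d["cy"])
a=np.ascontiguousarray(d["color"][:,:,::-1])
f=200/np.tan(np.radians(d["fov_y"]/2))
X=np.r_[w(p,pts(p)),w(p,[[0,.028,.075],[0,-.028,.075],[.078,.033,.008],[.078,-.033,.008]])]
L=np.r_[(X-s["tool_pos"])@s["eef_rot"],[[0,0,.011]]]
c=(L-T[:3,3])@T[:3,:3]
for q,z in zip(c[:,:2]/c[:,2:]*f+[d["cx"],d["cy"]],c[:,2]):
    print(q.round(),z.round(3)); cv2.circle(a,(int(q[0]),int(q[1])),3,(0,0,255),-1)
cv2.imwrite("pics/w1.png",a)
```

```text
[[ 0.001 -0.945 -0.328  0.086]
 [ 1.     0.001  0.     0.   ]
 [ 0.    -0.328  0.945 -0.156]
 [ 0.     0.     0.     1.   ]] 66.76742370350112 320.3117021242417 196.06515710068695
[373. -79.] 0.199
[273. -80.] 0.199
[367.  62.] 0.152
[279.  61.] 0.152
[344. 236.] 0.204
[300. 236.] 0.204
[368. 184.] 0.188
[277. 184.] 0.188
[358. 244.] 0.277
[285. 244.] 0.277
[320. 239.] 0.186
```

View pics/w1.png

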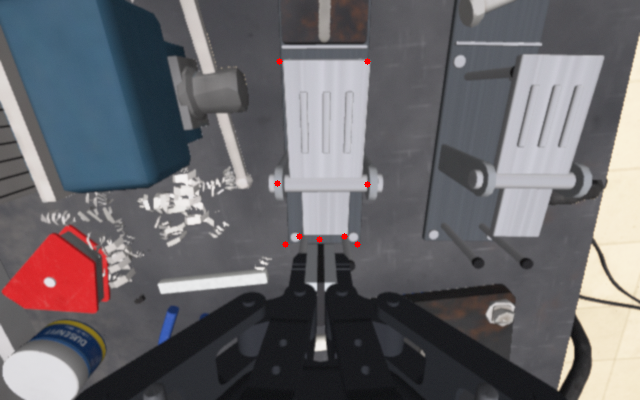

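The wrist view confirms the fit: the tail at rows about 235 and the pivot at row 184 both overlay well, and the tool is centred on the stand. The fingertips look a little shorter than stated, so I'll descend in steps and watch the force.

carry_out:
  moves:
    - [0,0,-0.07,0,1]
    - [0,0,-0.07,0,1]
    - [0,0,-0.07,0,1]

```text
clock: 3.95
tool_pos: [0.5633, -0.036, 0.0869]
eef_rot: [[-0.996, 0.087, -0.001], [0.087, 0.996, -0.0], [0.001, -0.0, -1.0]]
ft_force: [0.6, -0.2, 0.3]
finger_gap: -0.0001
grip_force: 0.0
```

carry_out:
  moves:
    - [0,0,-0.07,0,1]
    - [0,0,-0.07,0,1]
    - [0,0,-0.07,0,1]

```text
clock: 4.2
tool_pos: [0.5633, -0.0361, 0.0763]
eef_rot: [[-0.996, 0.087, -0.001], [0.087, 0.996, -0.0], [0.001, -0.0, -1.0]]
ft_force: [-0.7, 1.3, 0.1]
finger_gap: 0.0004
grip_force: 0.0
```

carry_out:
  moves:
    - [0,0,-0.07,0,1]
    - [0,0,-0.07,0,1]
    - [0,0,-0.07,0,1]

```text
clock: 4.45
tool_pos: [0.5634, -0.0361, 0.0659]
eef_rot: [[-0.996, 0.088, -0.001], [0.088, 0.996, -0.0], [0.001, -0.0, -1.0]]
ft_force: [0.1, 0.2, -0.2]
finger_gap: 0.0004
grip_force: 0.0
```

Run:
```python
from rig import sense,get_image
import cv2,numpy as np
a=get_image("scene")["color"][140:240,290:410,::-1];b=get_image("wrist")["color"][20:300,200:450,::-1]
cv2.imwrite("pics/d3.png",np.hstack([cv2.resize(a,(480,400),interpolation=2),cv2.resize(b,(320,400))]));print(sense()["tool_pos"],sense()["ft_force"])
```

```text
[ 0.56381344 -0.03606226  0.0665086 ] [ 0.33439101  0.22924612 -0.08958696]
```

View pics/d3.png

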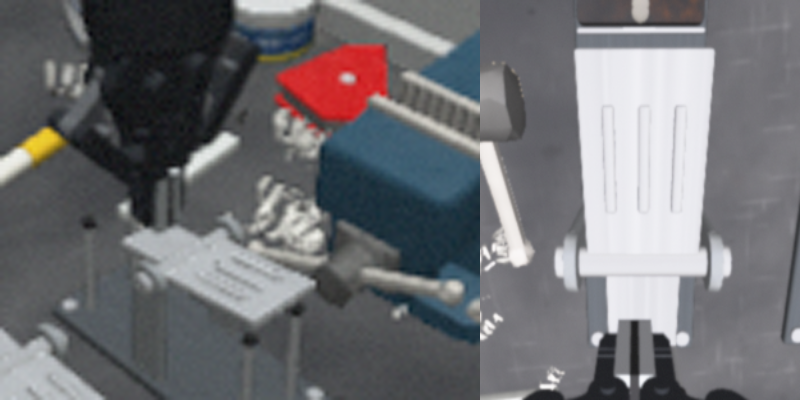

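d3 shows the flag has not moved. The pad ends lie over the end of the tail, at scene crop (170,235) and wrist crop (635,318). I'll triangulate where the tip really is.

Run:
```python
from fit import *
from rig import sense
s=sense();d=get_image("wrist");T=d["T_tool_cam"];f=200/np.tan(np.radians(d["fov_y"]/2))
def res2(L):
    c=(L-T[:3,3])@T[:3,:3];u=c[:2]/c[2]*f+[d["cx"],d["cy"]]
    X=s["eef_rot"]@L+s["tool_pos"]
    return np.r_[(u-[321,243])/1.,proj("scene",X[None])[0]-[332.5,198.8]]
r=least_squares(res2,[0,0,0.]);print(r.x,r.fun)
print(s["eef_rot"]@r.x+s["tool_pos"])
```

```text
[ 0.00982964  0.00072751 -0.01190779] [-0.17575643 -0.45666494 -1.61609776 -1.15123763]
[ 0.55418779 -0.03446743  0.0786097 ]
```

The tips sit about 12 mm behind the reported TCP, which is higher than the stated 11 mm ahead, and that fits the lack of contact so far. I'll approach in small steps until there is contact.

carry_out:
  moves:
    - [0,0,-0.04,0,1]
    - [0,0,-0.04,0,1]
    - [0,0,-0.04,0,1]

```text
clock: 4.95
tool_pos: [0.5637, -0.036, 0.0602]
eef_rot: [[-0.996, 0.087, -0.0], [0.087, 0.996, -0.0], [0.0, -0.0, -1.0]]
ft_force: [0.4, 0.6, 0.1]
finger_gap: -0.0001
grip_force: 0.0
```

carry_out:
  moves:
    - [0,0,-0.04,0,1]
    - [0,0,-0.04,0,1]
    - [0,0,-0.04,0,1]

```text
clock: 5.2
tool_pos: [0.5636, -0.036, 0.0541]
eef_rot: [[-0.996, 0.087, -0.001], [0.087, 0.996, -0.0], [0.001, -0.0, -1.0]]
ft_force: [0.5, 0.5, -0.7]
finger_gap: -0.0001
grip_force: 0.0
```

Run:
```python
from rig import sense,get_image
import cv2,numpy as np
a=get_image("scene")["color"][140:240,290:410,::-1];b=get_image("wrist")["color"][20:300,200:450,::-1]
cv2.imwrite("pics/d4.png",np.hstack([cv2.resize(a,(480,400),interpolation=2),cv2.resize(b,(320,400))]));print(sense()["tool_pos"],sense()["ft_force"])
```

```text
[ 0.56361045 -0.03599807  0.05435218] [ 0.11641015  0.36516633 -0.57736575]
```

View pics/d4.png

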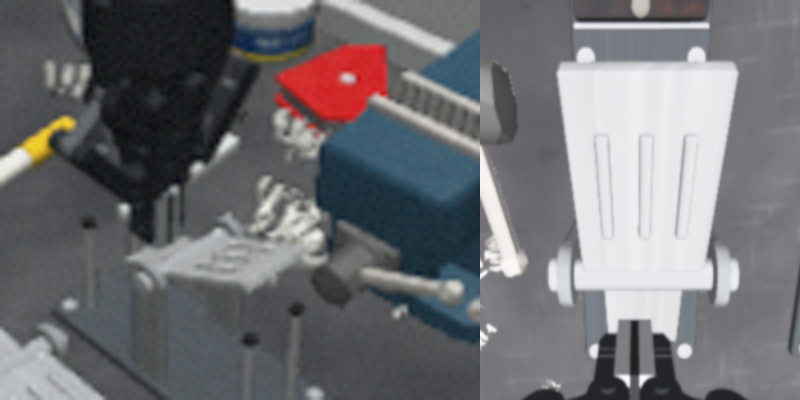

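The flag is now rising: the tail is pressed down and the flag is at about 0.5 rad. That confirms the tips are about 12 mm behind the reported TCP. The stand centre is also about 3 mm to the +y side of the fit. I'll continue down slightly, then lift off and move round to the front.

carry_out:
  moves:
    - [0,0.02,-0.04,0,1]
    - [0,0.02,-0.08,0,1]
    - [0,0.02,-0.11,0,1]
    - [0,0.02,-0.11,0,1]
    - [0,0.02,-0.11,0,1]

```text
clock: 5.72
tool_pos: [0.5634, -0.033, 0.0374]
eef_rot: [[-0.996, 0.087, -0.001], [0.087, 0.996, -0.0], [0.001, -0.0, -1.0]]
ft_force: [-0.5, -0.0, -0.0]
finger_gap: 0.0002
grip_force: 0.0
```

Run:
```python
from rig import sense,get_image
import cv2,numpy as np
a=get_image("scene")["color"][140:240,290:410,::-1];b=get_image("wrist")["color"][20:300,200:450,::-1]
cv2.imwrite("pics/d5.png",np.hstack([cv2.resize(a,(480,400),interpolation=2),cv2.resize(b,(320,400))]));print(sense()["tool_pos"],sense()["ft_force"])
```

```text
[ 0.5636109  -0.03309915  0.03789019] [-0.09038789 -0.48239097 -0.46168379]
```

View pics/d5.png

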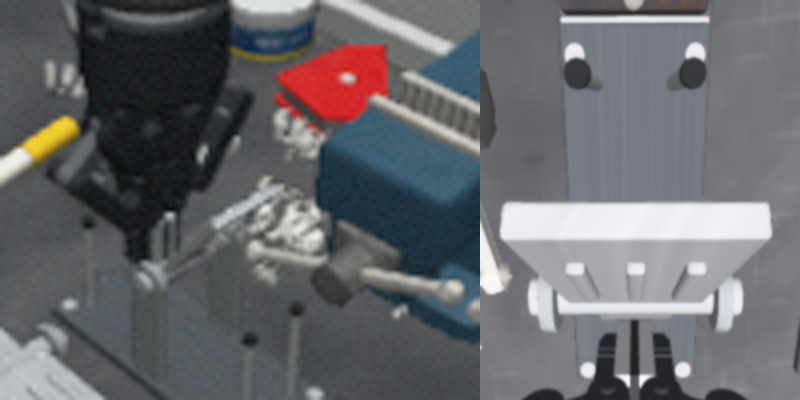

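The flag is at about 55° with its tip well up, and the fingers are behind the tail. Now I'll lift off, go round to the front, and push it over to the rear.

carry_out:
  moves:
    - [0,0,1,0,1]
    - [0,0,1,0,1]
    - [0,0,1,0,1]
    - [0,0,1,0,1]
    - [0,0,1,0,1]
    - [0,0,1,0,1]

```text
clock: 6.32
tool_pos: [0.5645, -0.0329, 0.1896]
eef_rot: [[-0.996, 0.087, 0.003], [0.087, 0.996, 0.001], [-0.003, 0.001, -1.0]]
ft_force: [0.3, -1.4, 0.1]
finger_gap: 0.0001
grip_force: 0.0
```

carry_out:
  moves:
    - [-0.8,0.09,0,0,1]
    - [-0.8,0.09,0,0,1]
    - [-0.8,0.09,0,0,1]
    - [-0.8,0.09,0,0,1]
    - [-0.8,0.09,0,0,1]
    - [-0.8,0.09,0,0,1]

```text
clock: 6.82
tool_pos: [0.4439, -0.0193, 0.1877]
eef_rot: [[-0.996, 0.087, -0.0], [0.087, 0.996, 0.0], [0.0, 0.0, -1.0]]
ft_force: [0.5, 0.4, 0.3]
finger_gap: -0.0001
grip_force: 0.0
```

carry_out:
  moves:
    - [0,0,-0.64,0,1]
    - [0,0,-0.64,0,1]
    - [0,0,-0.64,0,1]
    - [0,0,-0.64,0,1]
    - [0,0,-0.64,0,1]
    - [0,0,-0.64,0,1]

```text
clock: 7.32
tool_pos: [0.4448, -0.0198, 0.0927]
eef_rot: [[-0.996, 0.088, 0.001], [0.088, 0.996, -0.0], [-0.001, -0.0, -1.0]]
ft_force: [0.3, 0.3, 0.7]
finger_gap: -0.0001
grip_force: 0.0
```

carry_out:
  moves:
    - [0.1,-0.01,0,0,1]
    - [0.2,-0.02,0,0,1]
    - [0.3,-0.03,0,0,1]
    - [0.4,-0.04,0,0,1]
    - [0.5,-0.05,0,0,1]
    - [0.5,-0.05,0,0,1]

```text
clock: 7.82
tool_pos: [0.5223, -0.027, 0.0937]
eef_rot: [[-0.996, 0.087, 0.004], [0.087, 0.996, 0.0], [-0.004, 0.0, -1.0]]
ft_force: [-0.1, 0.7, -0.5]
finger_gap: 0.0001
grip_force: 0.0
```

carry_out:
  moves:
    - [0.07,-0.01,0,0,1]
    - [0.14,-0.01,0,0,1]
    - [0.21,-0.02,0,0,1]
    - [0.28,-0.02,0,0,1]
    - [0.28,-0.02,0,0,1]
    - [0.28,-0.02,0,0,1]

```text
clock: 8.32
tool_pos: [0.5613, -0.0301, 0.0919]
eef_rot: [[-0.996, 0.088, 0.0], [0.088, 0.996, -0.0], [-0.0, -0.0, -1.0]]
ft_force: [-0.9, 0.3, -0.2]
finger_gap: -0.0001
grip_force: 0.0
```

Run:
```python
from rig import sense,get_image
import cv2,numpy as np
a=get_image("scene")["color"][130:230,280:400,::-1];b=get_image("wrist")["color"][100:400,180:450,::-1]
cv2.imwrite("pics/d6.png",np.hstack([cv2.resize(a,(480,400),interpolation=2),cv2.resize(b,(320,356))[:400] if 0 else cv2.resize(b,(320,400))]));print(sense()["tool_pos"],sense()["ft_force"])
```

```text
[ 0.56041742 -0.0300794   0.09185836] [ 0.03360692  0.86629587 -1.00877788]
```

The flag should now be past upright, at about 140°. I'll lift, move over its rear end, and press down along its arc.

carry_out:
  moves:
    - [0,0,0.27,0,1]
    - [0,0,0.27,0,1]
    - [0,0,0.27,0,1]
    - [0.22,-0.02,0.27,0,1]
    - [0.22,-0.02,0.27,0,1]
    - [0.22,-0.02,0.27,0,1]
    - [0.22,-0.02,0.27,0,1]

```text
clock: 9.0
tool_pos: [0.5929, -0.0332, 0.1318]
eef_rot: [[-0.996, 0.088, -0.001], [0.088, 0.996, -0.0], [0.001, -0.0, -1.0]]
ft_force: [-0.7, -0.3, -0.3]
finger_gap: 0.0003
grip_force: 0.0
```

carry_out:
  moves:
    - [0,0,-0.1,0,1]
    - [0,0,-0.17,0,1]
    - [0.03,0,-0.24,0,1]
    - [0.06,-0.01,-0.31,0,1]
    - [0.08,-0.01,-0.38,0,1]
    - [0.1,-0.01,-0.43,0,1]
    - [0.1,-0.01,-0.43,0,1]
    - [0.1,-0.01,-0.43,0,1]

```text
clock: 9.67
tool_pos: [0.6086, -0.0347, 0.0674]
eef_rot: [[-0.996, 0.088, -0.001], [0.088, 0.996, -0.0], [0.001, -0.0, -1.0]]
ft_force: [0.1, 0.2, 1.2]
finger_gap: 0.0001
grip_force: 0.0
```

carry_out:
  moves:
    - [0,0,-0.01,0,1]
    - [0,0,-0.02,0,1]
    - [0,0,-0.03,0,1]
    - [0,0,-0.03,0,1]

```text
clock: 10.0
tool_pos: [0.6092, -0.0345, 0.0642]
eef_rot: [[-0.996, 0.087, 0.001], [0.087, 0.996, 0.0], [-0.001, 0.0, -1.0]]
ft_force: [-3.1, 0.4, 11.7]
finger_gap: -0.0002
grip_force: 5.5
```

Run:
```python
from rig import sense,get_image
import cv2,numpy as np
a=get_image("scene")["color"][130:230,280:400,::-1];b=get_image("wrist")["color"][100:400,180:450,::-1]
c=cv2.imread("pics/d6.png")
cv2.imwrite("pics/d7.png",cv2.resize(np.vstack([c,np.hstack([cv2.resize(a,(480,400),interpolation=2),cv2.resize(b,(320,400))])]),(600,600)));print(sense()["tool_pos"],sense()["ft_force"])
```

```text
[ 0.60913328 -0.03452822  0.06432593] [-2.10549641  0.19606386 10.43429054]
```

There is 11 N of upward force at the expected height, so the flag is pressing on its rear rest. I'll back off and check with the last picture.

carry_out:
  moves:
    - [0,0,0.3,0,1]
    - [0,0,1,0,1]
    - [-0.6,0,1,0,1]
    - [-0.8,0.06,1,0,1]
    - [-0.8,0.06,1,0,1]
    - [-0.8,0.06,1,0,1]
    - [-0.8,0.06,1,0,1]
    - [-0.8,0.06,1,0,1]

```text
clock: 10.77
tool_pos: [0.4889, -0.025, 0.2144]
eef_rot: [[-0.996, 0.087, 0.002], [0.087, 0.996, 0.002], [-0.002, 0.002, -1.0]]
ft_force: [1.0, 0.6, 0.1]
finger_gap: -0.0001
grip_force: 0.0
```

Run:
```python
from rig import sense,get_image
import cv2,numpy as np
a=get_image("scene")["color"][130:280,270:430,::-1];b=get_image("wrist")["color"][:,:,::-1]
cv2.imwrite("pics/d8.png",np.hstack([cv2.resize(a,(400,375),interpolation=2),cv2.resize(b[:, 120:520],(400,400))[:375]]));s=sense();print(s["tool_pos"],s["ft_force"])
```

```text
[ 0.48937836 -0.02537708  0.21346303] [0.13684842 0.2959184  0.12748385]
```

View pics/d8.png

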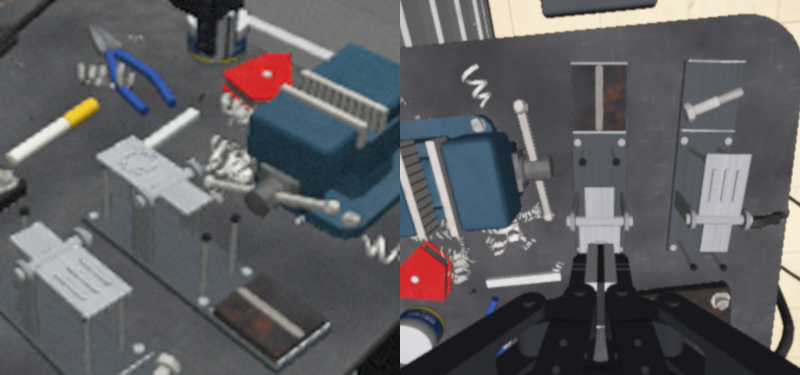

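The last view shows the flag lying flat to the rear with the ring on top, at (140,165). The plate, bolt, marker, soapstone and the other flag look undisturbed, and the robot is clear, so I'm handing in.

```bash
python3 -c "
from rig import job
print(job.close_job())"
```

```text
the job is handed in; nothing more can be done
None
```

The flag on the test plate's stand is flipped and pressed down on its rear rest, ring face up, and the job is handed in; no verdict came back, and since the tips sat about 23 mm short of spec, I can't rule out that the stated grasp point entered the flag's no-grasp zone while I pressed the tail.

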